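Tip the sample biscuits into the feeding bowl

ROBOT

A 7-joint arm with a two-finger parallel gripper is mounted at the origin on the work surface. World frame = base frame: x ahead of the robot, y to its left, z up, the work surface at z = 0. Lengths are in m, angles in rad, forces in N, time in s.
With the tool pointing down it reaches from about 0.35 to 0.9 m from the base axis. Payload 8.1 kg.
Tool frame: the origin (TCP) lies where the fingers leave the gripper's body, on its centre line; the fingertips stand 66 mm ahead of it and the grasp point (between the pads) lies 47 mm ahead of it (arm.tip_reach is the distance from the TCP to the fingertips, in m); z points along the fingers, y is the direction in which the jaws open and shut (so a half turn about z gives the same grasp; the last joint's range is limited). The gripper opens to 92 mm and grips with 3 to 60 N. Pads are 19 mm wide; open, the fingers measure 130 mm over their backs; the gripper's body (75 mm by 190 mm) begins 47 mm behind the grasp point.
Start: joints at [1.112, 0.434, 0.025, 1.573, -0.012, 1.134, -0.075], TCP at [0.218, -0.586, 0.292] pointing down, gripper open.
Joint ranges: [-2.62, 2.62], [-0.44, 2.09], [-1.27, 1.32], [0.08, 2.57], [-1.32, 4.46], [0.12, 2], [-2.74, 2.74]. Speed limits (rad/s): [2.22, 2.22, 3.01, 3.01, 3.14, 3.14, 3.14].

INTERFACE

Orientations are given as a rotation vector (axis times angle).
In Python, from cell import arm gives the robot as it stands.
- The arm moves only by the tool carry_out, never from a script. Its argument "plan" is a list of rows, each a list of 5 numbers: the shift along the world's x, y, z in cm, then the turn about the world's z in rad, then the finger opening in cm, from 0 to 9.18. In form: [[tx, ty, tz, spin, fingers], ...]. A call has 1 to 20 rows; each row is the pose to reach, as a shift and turn from the pose measured when the call began; what a row does not reach only later rows make up. A row lasts 1/10 s, in which the tool goes at most 50 mm and 8.59 degrees, less where a joint would pass 70% of its speed; a pose out of reach is approached as far as the arm can. A call with a gripper value outside its range is refused whole. The fingers move at their own pace and stop on an object; "squeeze" is the grip in N (left out, the last holds). Time passes only in rows, so rows that repeat a pose let the fingers close. It gives the time, the measured TCP pose, the force and the opening at its end, in the units of the state.
- arm.observe(): the state, without advancing time (a new reading comes with each control period).
- arm.get_image(name): name is "side" or "top"; returns (picture, depth): 384x512x3 uint8, red, green, blue; 384x512 float32, m along the optical axis (not along the pixel's ray), 0 where there is no reading.
- arm.get_calibration(name): a dict with "intrinsics" (3x3 intrinsics, pixels), "D" ([k1, k2, p1, p2, k3] as OpenCV has them; the pictures are not rectified), "rvec" (rotation vector, rad) and "tvec" (3), from world to camera coordinates, as OpenCV has them. Camera axes: x right, y down, z forward; pixel columns grow to the right and rows downward; lengths in m; the calibration is good to about 2 mm. A picture is of the moment at which its call begins. get_calibration takes no time and is no camera call.
- arm.sign_off(): hands the job in, once; it reports no verdict.
The state is a dict: "clock": time; "joints": joint angles; "dq": joint speeds; "joint_efforts": joint torques, N m; "position": TCP position; "ee_rot": TCP orientation; "force": force on the tool from outside, world axes, zero at the start; "ft_torque": the same for the moment, N m; "width": opening from 0.0 (shut) to 1.0 (fully open).
Only numpy, scipy, OpenCV 4.12 (cv2) and the standard library are available. Lean on these libraries where they do the work, as an engineer would, in place of code of your own. Each camera call takes 0.05 s, during which the arm holds its last target. There are 200 camera calls.

TASK

Pick up the notched sample tray by its handle, carry it over the wide steel feeding bowl and tip it, notched corner down, so that both bone biscuits slide out through the corner notch into the bowl. Then set the empty tray down flat on the counter and let go; the bowl stays where it stands.

Things in the scene. Friction and masses are not known exactly. Their poses are not given: they have to be found in the camera images.
- tray_grip (a point): Centre of the wooden handle bar (along y, 14 mm wide, 20 high, 222 long, open below) of the larger, notched tray: loose, aluminium, 180 mm square, 0.3 kg, floor 4, walls 26 high. This point is over its middle, 65 mm above the underside. +x points along the diagonal to the notched corner (floor tip 127 mm from the middle, walls cut away 70 mm each side: 99 mm gap), roughly towards the robot. z up.
- bowl: Wide steel feeding bowl on the counter, loose, 0.55 kg, open on top: 180 mm across at the foot, 160 outside and 152 inside at the rim, 55 high, floor 6. Origin at the centre of its underside, z up. (The smaller white crock, 100 mm across, and the smaller tray with no notch are not wanted.)
- biscuit_a_center (a point): Centre of one hard bone biscuit, 42 x 24 x 14 mm, 12 g, x along it, z up, loose, flat on the tray's floor. It starts to slide when the tray is tilted 13 to 22 degrees; at 45 degrees it slides out surely.
- biscuit_b_center (a point): Centre of the second biscuit, the same as the first.
Mind the look-alikes: they are no part of the job. What is shaped like the bowl but green is not meant.

How it is judged:
By the outcome, as a careful person would: the job done as asked, in the order asked, and still so for the second after the job is handed in, with the robot touching nothing.
It also fails if it takes over 64 s, if anything falls off the work surface, if the arm or the gripper's body presses on something with over 40 N, if the wrist force passes 120 N, or if a joint passes its speed limit or range.

## Working session

There is one attempt and no reset: what is moved stays moved. The work goes in short steps, Python scripts to look and compute and a tool call to move; the robot and the scene stay as the last step left them, time stands still between calls to the robot, and variables do not carry over. Pictures are saved under pics/ and viewed, about 8 in all and at most 12, crops included, and the job is handed in when it is done.

Besides the shell and the picture viewer there is one more tool, called after "Emit:" as a command line: name --pt "numbers of a row" for each row, then --argument value for the rest. carry_out: Moves the arm, as the interface text tells. Its arguments: {"type":"object","properties":{"plan":{"type":"array"},"squeeze":{"type":"number"}},"required":["plan"]}

```bash
ls; mkdir -p pics; python3 - <<'E'
from cell import arm
import cv2,numpy as np
for n in("top","side"):
    p,d=arm.get_image(n); np.savez(f"{n}0.npz",p=p,d=d)
    cv2.imwrite(f"pics/{n}0.png",cv2.resize(p[:,:,::-1],(768,576)))
    c=arm.get_calibration(n); R=cv2.Rodrigues(c["rvec"])[0]; print(n,c["intrinsics"].tolist(),c["D"],"cam",-R.T@np.array(c["tvec"]).ravel(),"fwd",R[2],(d>0).mean())
s=arm.observe();print(s)
E
```

```text
pics
top [[436.18956514719264, 0.0, 256.0705236066298], [0.0, 436.18956514719264, 189.71129644149732], [0.0, 0.0, 1.0]] [-0.093977  0.        0.        0.        0.      ] cam [ 0.25311283 -0.02653377  1.08935844] fwd [ 0.12195036 -0.02428171 -0.99223914] 0.99591064453125
side [[492.1231175418891, 0.0, 253.6519027507045], [0.0, 492.1231175418891, 189.35823747362264], [0.0, 0.0, 1.0]] [0.03297585 0.         0.         0.         0.        ] cam [-0.14647076  0.52687957  1.04918505] fwd [ 0.41900155 -0.45644188 -0.78491943] 0.995819091796875
{'clock': 0.1, 'joints': array([ 1.11241093,  0.43516361,  0.02496059,  1.57397921, -0.01155197,
        1.13403326, -0.0751171 ]), 'dq': array([ 0.00113599,  0.0002961 ,  0.0001577 , -0.00204185,  0.00182733,
        0.00073788,  0.00033558]), 'joint_efforts': array([ 3.46297456e-03, -6.69136906e+01,  9.88002308e-01, -3.15145648e+01,
       -6.05409779e-02,  3.75006697e-02,  5.35102731e-05]), 'position': array([ 0.21753023, -0.58553468,  0.29152727]), 'ee_rot': array([-3.09067383e+00, -5.55596107e-01,  6.58008031e-04]), 'force': array([-0.50261802, -0.24761088, -0.18246744]), 'ft_torque': array([ 0.01915867, -0.0514576 , -0.00436694]), 'width': 0.9988896550381767}
```

View pics/top0.png

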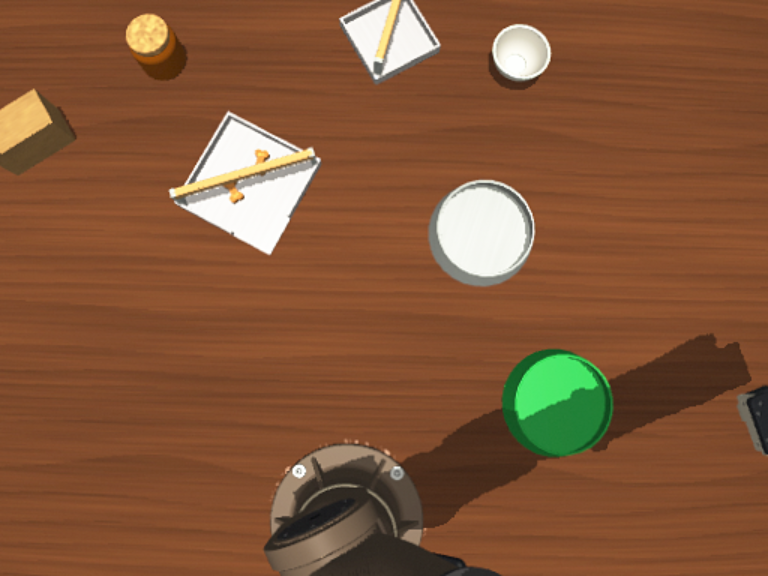

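View pics/side0.png

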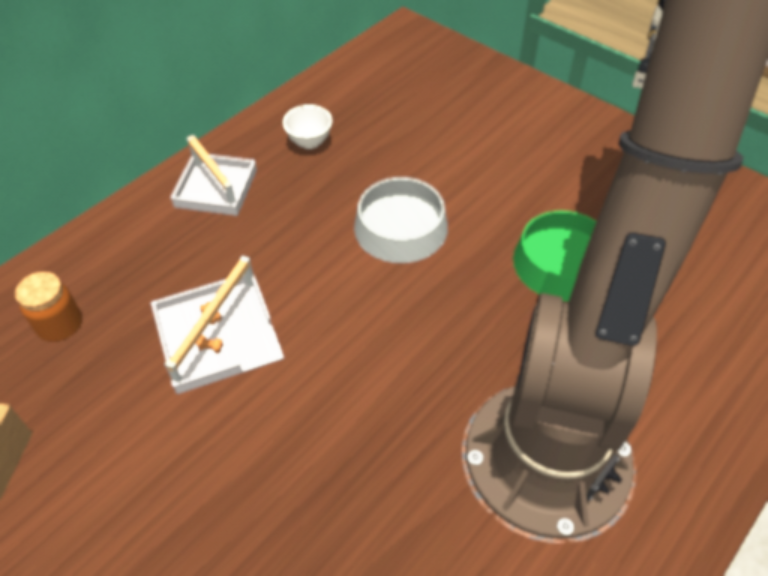

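Top view (768x576 px):
- The notched tray is at (248,180), with its notch at (270,250). Its handle runs from (172,192) to (315,153), with the biscuits at (262,156) and (236,195).
- The steel bowl is at (483,230).
- Look-alikes for the bowl are the green bowl (557,402) and the white crock (521,53). The look-alike for the tray is the small un-notched tray (390,38).

My choice is the tray at (248,180) and the bowl at (483,230).

```bash
cat > h.py <<'E'
import cv2,numpy as np
from cell import arm
def cal(n):
    c=arm.get_calibration(n); K=np.array(c["intrinsics"]);D=np.array(c["D"],float);R=cv2.Rodrigues(np.array(c["rvec"],float))[0];t=np.array(c["tvec"],float).ravel()
    return K,D,R,t
def rays(n,uv):
    K,D,R,t=cal(n); u=cv2.undistortPoints(np.array(uv,float).reshape(-1,1,2),K,D).reshape(-1,2)
    d=np.c_[u,np.ones(len(u))]@R; return -R.T@t,d      # origin, dirs (camera z=1)
def plane(n,uv,z):
    o,d=rays(n,uv); return o+d*((z-o[2])/d[:,2])[:,None]
def tri(uvt,uvs):
    o1,d1=rays("top",uvt);o2,d2=rays("side",uvs);out=[]
    for a,b in zip(d1,d2):
        k=np.linalg.lstsq(np.c_[a,-b],o2-o1,rcond=None)[0]
        p,q=o1+k[0]*a,o2+k[1]*b; out.append([*(p+q)/2,np.linalg.norm(p-q)])
    return np.array(out)
def cloud(n,d):
    h,w=d.shape; v,u=np.mgrid[:h,:w]; o,r=rays(n,np.c_[u.ravel(),v.ravel()])
    return (o+r*d.ravel()[:,None]).reshape(h,w,3)
def handle(n,p,roi):
    hsv=cv2.cvtColor(p,cv2.COLOR_RGB2HSV); m=cv2.inRange(hsv,(15,70,150),(32,255,255)); k=np.zeros_like(m);x0,y0,x1,y1=roi;k[y0:y1,x0:x1]=m[y0:y1,x0:x1]
    c=max(cv2.findContours(k,0,1)[0],key=cv2.contourArea); r=cv2.minAreaRect(c); b=cv2.boxPoints(r)
    e=sorted([(b[i]+b[(i+1)%4])/2 for i in range(4)],key=lambda q:-np.linalg.norm(q-r[0]))[:2]
    return np.array(sorted(e,key=lambda q:q[0])),r
E
python3 - <<'E'
from h import *
T=np.load("top0.npz");S=np.load("side0.npz")
et,rt=handle("top",T["p"],(105,90,225,140)); es,rs=handle("side",S["p"],(100,160,180,255))
print(et,rt,es,rs); E=tri(et,es); print("ends",E,"mid",E[:,:3].mean(0),"len",np.linalg.norm(E[0,:3]-E[1,:3]),"yaw",np.arctan2(*(E[0,:3]-E[1,:3])[[1,0]]))
C=cloud("top",T["d"])
# bowl rim via depth clouds of both views
for n,X,(x0,y0,x1,y1) in(("top",T,(275,110,370,200)),("side",S,(225,110,310,180))):
    c=cloud(n,X["d"])[y0:y1,x0:x1].reshape(-1,3); r=c[(c[:,2]>.048)&(c[:,2]<.065)]; q=cv2.minEnclosingCircle(r[:,:2].astype(np.float32)); print(n,"rim",len(r),q,np.median(r[:,2]),np.percentile(c[:,2],[1,50,99]))
c=C[85:170,115:215].reshape(-1,3); h=c[c[:,2]>.052]; print("handle cloud",len(h),cv2.minAreaRect((h[:,:2]*1000).astype(np.float32)),h[:,2].max())
f=c[(c[:,2]>.002)&(c[:,2]<.04)];print("tray",cv2.minAreaRect((f[:,:2]*1000).astype(np.float32)))
hsv=cv2.cvtColor(T["p"],cv2.COLOR_RGB2HSV);
cv2.imwrite("pics/crop.png",np.hstack([cv2.resize(T["p"][60:200,100:240,::-1],(390,390)),cv2.resize(T["p"][85:225,260:400,::-1],(390,390))]))
for name,b in(("crock",(320,5,375,60)),("greenbowl",(330,225,415,310))):
    x0,y0,x1,y1=b;c=C[y0:y1,x0:x1].reshape(-1,3);r=c[c[:,2]>.02];print(name,r.min(0),r.max(0))
E
```

```text
[[115.00493 122.71782]
 [206.11156  97.7571 ]] ((160.55824279785156, 110.23746490478516), (15.62950611114502, 94.46405029296875), 74.6784896850586) [[117.13266 242.45538]
 [161.04694 172.51782]] ((139.0897979736328, 207.48660278320312), (12.329142570495605, 82.58161926269531), 32.125)
ends [[0.52563256 0.28814205 0.06325317 0.01864931]
 [0.59897224 0.07414933 0.06765635 0.00320694]] mid [0.5623024  0.18114569 0.06545476] len 0.22625424051180953 yaw 1.9009713841564926
top rim 393 ((0.4788637161254883, -0.21292239427566528), 0.08149657398462296) 0.05462741499808943 [-0.00390595  0.00282856  0.05715184]
side rim 364 ((0.47677695751190186, -0.21035116910934448), 0.08241665363311768) 0.05386528407731378 [-0.00429387  0.00353586  0.05753358]
handle cloud 788 ((393.34521484375, 136.14410400390625), (357.7238464355469, 237.803466796875), 15.623146057128906) 1.0893584391066216
tray ((543.5447998046875, 187.1666717529297), (222.35865783691406, 260.6268615722656), 1.3806768655776978)
crock [ 0.25311283 -0.32501534  0.02000343] [ 0.83780896 -0.02653377  1.08935844]
greenbowl [ 0.11090966 -0.42270352  0.0200189 ] [ 0.28198164 -0.02653377  1.08935844]
```

View pics/crop.png

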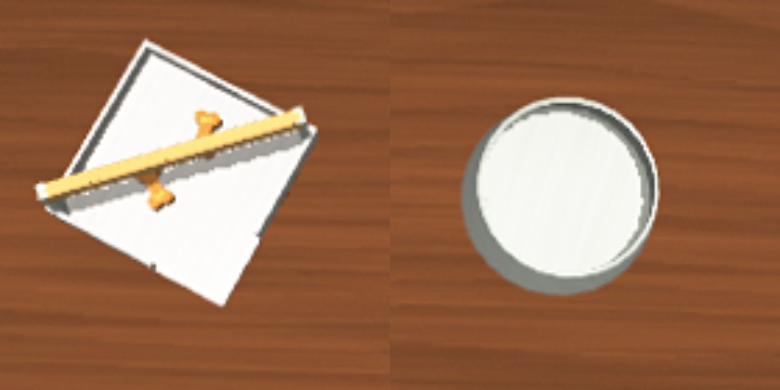

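Emit:
carry_out --pt "0 0 5 0 9" --pt "0 0 10 0 9" --pt "0 0 15 0 9" --pt "0 0 20 0 9" --pt "0 0 25 0 9" --pt "0 0 30 0 9" --pt "0 0 35 0 9" --pt "0 0 40 0 9" --pt "0 0 45 0 9" --pt "0 0 50 0 9" --pt "0 0 55 0 9" --pt "0 0 60 0 9"

```text
clock: 1.3
position: [0.1671, -0.496, 0.8055]
ee_rot: [2.839, 0.423, 0.145]
force: [-5.3, 0.4, 1.9]
width: 0.976
```

```bash
python3 - <<'E'
from h import *
T=np.load("top0.npz")
c=cloud("top",T["d"])[85:170,112:215].reshape(-1,3); h=c[(c[:,2]>.055)&(c[:,2]<.09)]; r=cv2.minAreaRect((h[:,:2]*1000).astype(np.float32)); print("handle",len(h),r,np.median(h[:,2]),h[:,:2].mean(0))
f=c[(c[:,2]>.0)&(c[:,2]<.2)]
p=T["p"];m=((p.min(2)>150)&(p.max(2).astype(int)-p.min(2)<40)).astype(np.uint8);m[:60]=0;m[180:]=0;m[:,:105]=0;m[:,225:]=0
k=max(cv2.findContours(m,0,1)[0],key=cv2.contourArea);tip=k[k[:,0,1].argmax(),0];print("tip",tip,plane("top",[tip],.004))
s=arm.observe();q=s["joints"];print(q,s["position"],s["ee_rot"])
qa=np.array([1.11241,.43516,.02496,1.57398,-.01155,1.13403,-.0751]);pa=np.array([.21753,-.58553,.29153])
A=[];b=[]
for Q,P in((qa,pa),(q,s["position"])):
    a=[Q[1],Q[1]+Q[3],Q[1]+Q[3]+Q[5]];A+=[[0,*np.sin(a)],[1,*np.cos(a)]];b+=[np.hypot(*P[:2]),P[2]]
    print("pitch",np.degrees(a[2]),"az",np.arctan2(P[1],P[0]))
print(np.linalg.solve(A,b),np.linalg.cond(A))
E
```

```text
handle 763 ((552.7646484375, 181.6024932861328), (17.621912002563477, 239.56365966796875), 18.17009735107422) 0.07376280103442823 [0.55072725 0.18151939]
tip [179 169] [[0.43381294 0.14221473 0.004     ]]
[ 0.70247936  0.21141652  0.7687492   0.69963209 -0.27564229  2.00248499
  0.01326613] [ 0.16714471 -0.49596069  0.80550025] [2.83933583 0.42291116 0.14454616]
pitch 180.09037529213498 az -1.2150892633560906
pitch 166.93317865144562 az -1.2457386239965835
[0.28147827 0.50665677 0.45441451 0.25651443] 19.271996619956287
```

Emit:
carry_out --pt "33 50 -46 1.245 9" --pt "33 50 -46 1.245 9" --pt "33 50 -46 1.245 9" --pt "33 50 -46 1.245 9" --pt "33 50 -46 1.245 9" --pt "33 50 -46 1.245 9" --pt "33 50 -46 1.245 9" --pt "33 50 -46 1.245 9" --pt "33 50 -46 1.245 9" --pt "33 50 -46 1.245 9" --pt "33 50 -46 1.245 9" --pt "33 50 -46 1.245 9" --pt "33 50 -46 1.245 9" --pt "33 50 -46 1.245 9" --pt "33 50 -46 1.245 9" --pt "33 50 -46 1.245 9" --pt "33 50 -46 1.245 9"

```text
clock: 3.0
position: [0.4968, 0.0045, 0.3445]
ee_rot: [2.126, 2.066, 0.351]
force: [0.6, -0.4, 0.4]
width: 0.983
```

```bash
cat > st.py <<'E'
from h import *
s=arm.observe();R=cv2.Rodrigues(s["ee_rot"])[0]
a=np.arctan2(s["position"][1],s["position"][0]);rad=np.array([np.cos(a),np.sin(a),0]);tan=np.array([-np.sin(a),np.cos(a),0])
print(s["clock"],"q",s["joints"].round(3).tolist(),"p",s["position"].round(4),"r",np.hypot(*s["position"][:2]).round(3),"az",a.round(3),"toolz",R[:,2].round(3),"tilt out deg",np.degrees(np.arcsin(R[:,2]@rad)).round(1),"side",np.degrees(np.arcsin(R[:,2]@tan)).round(1),"yawY",np.degrees(np.arctan2(R[1,1],R[0,1])).round(1),"F",s["force"].round(1),"M",s["ft_torque"].round(2),"w",round(s["width"]*91.8,1))
open("log.txt","a").write(repr([*s["joints"],*s["position"],*s["ee_rot"]])+"\n")
E
python3 st.py
```

```text
3.0 q [-0.035, 0.054, -0.071, 1.982, -0.024, 0.824, -0.121] p [0.4968 0.0045 0.3445] r 0.497 az 0.009 toolz [ 0.275  0.05  -0.96 ] tilt out deg 16.0 side 2.8 yawY -2.1 F [ 0.6 -0.4  0.4] M [-0.07  0.2  -0.05] w 90.2
```

Emit:
carry_out --pt "-5 0 -3 0 9" --pt "-9 0 -6 0 9" --pt "-12 0 -9 0 9" --pt "-14 0 -10 0 9" --pt "-16 0 -11 0 9" --pt "-18 0 -12 0 9" --pt "-20 0 -12 0 9" --pt "-21 0 -12 0 9" --pt "-21 0 -12 0 9"

```text
clock: 3.9
position: [0.2863, 0.0039, 0.2251]
ee_rot: [2.126, 2.063, 0.353]
force: [0.0, 0.0, 0.2]
width: 0.98
```

```bash
python3 st.py
```

```text
3.9 q [-0.037, -0.181, -0.142, 2.539, -0.053, 0.498, -0.167] p [0.2863 0.0039 0.2251] r 0.286 az 0.014 toolz [ 0.276  0.05  -0.96 ] tilt out deg 16.1 side 2.7 yawY -2.2 F [0.  0.  0.2] M [-0.08  0.21 -0.06] w 90.0
```

Emit:
carry_out --pt "-3 0 0 0 9" --pt "-6 0 0 0 9" --pt "-9 0 0 0 9" --pt "-12 0 0 0 9" --pt "-12 0 0 0 9" --pt "-12 0 0 0 9"

```text
clock: 4.5
position: [0.1962, -0.0036, 0.2454]
ee_rot: [2.162, 2.069, 0.32]
force: [-0.0, -0.3, 0.2]
width: 0.978
```

```bash
python3 st.py
```

```text
4.5 q [0.685, -0.437, -0.512, 2.568, -0.445, 0.771, 0.438] p [ 0.1962 -0.0036  0.2454] r 0.196 az -0.018 toolz [ 0.243  0.051 -0.969] tilt out deg 14.0 side 3.2 yawY -3.0 F [-0.  -0.3  0.2] M [-0.08  0.12 -0.03] w 89.8
```

Emit:
carry_out --pt "5 0 3 0.14 9" --pt "10 0 6 0.28 9" --pt "15 0 9 0.42 9" --pt "20 0 12 0.56 9" --pt "25 0 15 0.7 9" --pt "27 0 18 0.84 9" --pt "29 0 21 0.98 9" --pt "30 0 24 1.12 9" --pt "30 0 27 1.26 9" --pt "30 0 30 1.4 9" --pt "30 0 30 1.54 9" --pt "30 0 30 1.68 9" --pt "30 0 30 1.82 9" --pt "30 0 30 1.96 9" --pt "30 0 30 2.1 9" --pt "30 0 30 2.24 9" --pt "30 0 30 2.38 9" --pt "30 0 30 2.52 9" --pt "30 0 30 2.66 9" --pt "30 0 30 2.8 9"

```text
clock: 6.5
position: [0.4974, -0.0045, 0.5455]
ee_rot: [1.65, -2.44, -0.246]
force: [0.1, -0.2, -0.5]
width: 0.978
```

```bash
python3 st.py
```

```text
6.5 q [0.427, 0.347, -0.754, 1.196, 0.133, 1.913, 2.467] p [ 0.4974 -0.0045  0.5455] r 0.497 az -0.009 toolz [-0.245  0.033 -0.969] tilt out deg -14.2 side 1.8 yawY 157.7 F [ 0.1 -0.2 -0.5] M [ 0.09 -0.34 -0.05] w 89.8
```

Emit:
carry_out --pt "0 0 4 0 9" --pt "0 0 8 0 9" --pt "0 0 12 0 9" --pt "0 0 16 0 9" --pt "0 0 16 0 9"

```text
clock: 7.0
position: [0.4883, -0.001, 0.6101]
ee_rot: [1.666, -2.466, -0.219]
force: [0.3, 0.8, 0.4]
width: 0.981
```

```bash
python3 st.py
```

```text
7.0 q [-0.239, 0.236, 0.232, 1.122, -0.097, 2.001, 2.72] p [ 0.4883 -0.001   0.6101] r 0.488 az -0.002 toolz [-0.211  0.033 -0.977] tilt out deg -12.2 side 1.9 yawY 157.8 F [0.3 0.8 0.4] M [ 0.18 -0.31  0.01] w 90.1
```

Emit:
carry_out --pt "0 0 5 0 9" --pt "0 0 10 0 9" --pt "0 0 15 0 9" --pt "0 0 20 0 9" --pt "0 0 25 0 9" --pt "0 0 30 0 9" --pt "0 0 30 0 9"

```text
clock: 7.7
position: [0.4489, 0.005, 0.6396]
ee_rot: [1.691, -2.507, -0.181]
force: [-0.0, -0.8, -0.4]
width: 0.983
```

```bash
python3 st.py
```

```text
7.7 q [-0.358, 0.14, 0.331, 1.165, -0.094, 2.002, 2.698] p [0.4489 0.005  0.6396] r 0.449 az 0.011 toolz [-0.159  0.036 -0.987] tilt out deg -9.1 side 2.2 yawY 157.9 F [-0.  -0.8 -0.4] M [ 0.13 -0.28 -0.01] w 90.2
```

Emit:
carry_out --pt "4 0 5 0 9" --pt "8 0 10 0 9" --pt "12 0 15 0 9" --pt "16 0 20 0 9" --pt "20 0 25 0 9" --pt "24 0 30 0 9" --pt "24 0 30 0 9"

```text
clock: 8.4
position: [0.5376, 0.0104, 0.6418]
ee_rot: [1.716, -2.549, -0.14]
force: [-1.1, -0.2, 0.1]
width: 0.98
```

```bash
python3 st.py
```

```text
8.4 q [-0.214, 0.292, 0.201, 0.956, -0.108, 2.002, 2.697] p [0.5376 0.0104 0.6418] r 0.538 az 0.019 toolz [-0.105  0.039 -0.994] tilt out deg -6.0 side 2.4 yawY 157.9 F [-1.1 -0.2  0.1] M [ 0.15 -0.21 -0.02] w 90.0
```

Emit:
carry_out --pt "4 0 5 0 9" --pt "8 0 10 0 9" --pt "12 0 15 0 9" --pt "20 0 20 0 9" --pt "28 0 25 0 9" --pt "36 0 40 0 9" --pt "40 0 50 0 9" --pt "40 0 60 0 9" --pt "40 0 60 0 9"

```text
clock: 9.3
position: [0.6078, 0.0242, 0.6473]
ee_rot: [-1.75, 2.599, 0.113]
force: [2.0, 4.8, -2.4]
width: 0.979
```

```bash
python3 st.py
```

```text
9.3 q [-0.211, 0.409, 0.244, 0.771, -0.175, 2.002, 2.7] p [0.6078 0.0242 0.6473] r 0.608 az 0.04 toolz [-0.035  0.064 -0.997] tilt out deg -1.8 side 3.7 yawY 158.0 F [ 2.   4.8 -2.4] M [ 0.42 -0.24  0.01] w 89.9
```

Emit:
carry_out --pt "-1 2 -4 -0.15 9" --pt "-2 4 -8 -0.29 9" --pt "-3 6 -12 -0.44 9" --pt "-4 8 -16 -0.58 9" --pt "-5 10 -20 -0.73 9" --pt "-5.8 12 -24 -0.87 9" --pt "-5.8 14 -28 -1.02 9" --pt "-5.8 15.9 -32 -1.16 9" --pt "-5.8 15.9 -36 -1.31 9" --pt "-5.8 15.9 -40 -1.45 9" --pt "-5.8 15.9 -42.7 -1.6 9" --pt "-5.8 15.9 -42.7 -1.74 9" --pt "-5.8 15.9 -42.7 -1.89 9" --pt "-5.8 15.9 -42.7 -2.03 9" --pt "-5.8 15.9 -42.7 -2.18 9" --pt "-5.8 15.9 -42.7 -2.32 9" --pt "-5.8 15.9 -42.7 -2.44 9" --pt "-5.8 15.9 -42.7 -2.44 9"

```text
clock: 11.1
position: [0.5496, 0.1844, 0.2191]
ee_rot: [1.802, 2.488, 0.026]
force: [-0.4, 0.2, -1.3]
width: 0.981
```

```bash
python3 st.py
```

```text
11.1 q [-0.924, 0.467, 0.676, 1.856, -0.313, 0.879, 0.204] p [0.5496 0.1844 0.2191] r 0.58 az 0.324 toolz [ 0.066 -0.027 -0.997] tilt out deg 3.1 side -2.7 yawY 18.2 F [-0.4  0.2 -1.3] M [ 0.02 -0.02  0.02] w 90.1
```

Emit:
carry_out --pt "0 -0.1 -4 0 9" --pt "0 -0.1 -7 0 9" --pt "0 -0.1 -9 0 9" --pt "0 -0.1 -10.5 0 9" --pt "0 -0.1 -10.5 0 9" --pt "0 -0.1 -10.5 0 5" --pt "0 -0.1 -10.5 0 0" --pt "0 -0.1 -10.5 0 0" --pt "0 -0.1 -10.5 0 0" --pt "0 -0.1 -10.5 0 0" --pt "0 -0.1 -10.5 0 0" --squeeze 20

```text
clock: 12.2
position: [0.5497, 0.1835, 0.1144]
ee_rot: [1.802, 2.488, 0.026]
force: [0.6, 0.0, -0.5]
width: 0.507
```

```bash
python3 st.py
```

```text
12.2 q [-0.839, 0.603, 0.571, 1.943, -0.435, 0.666, 0.3] p [0.5497 0.1835 0.1144] r 0.58 az 0.322 toolz [ 0.066 -0.027 -0.997] tilt out deg 3.1 side -2.7 yawY 18.3 F [ 0.6  0.  -0.5] M [ 0.11 -0.04 -0.  ] w 46.6
```

Emit:
carry_out --pt "0 0 0 0 0" --pt "0 0 0 0 0" --pt "0 0 0 0 0" --pt "0 0 0 0 0" --pt "0 0 0 0 0" --pt "0 0 0 0 0"

```text
clock: 12.8
position: [0.5496, 0.1835, 0.1143]
ee_rot: [1.802, 2.488, 0.026]
force: [0.1, -0.0, -0.1]
width: 0.158
```

```bash
python3 st.py
```

```text
12.8 q [-0.839, 0.603, 0.571, 1.943, -0.434, 0.666, 0.299] p [0.5496 0.1835 0.1143] r 0.579 az 0.322 toolz [ 0.066 -0.027 -0.997] tilt out deg 3.1 side -2.7 yawY 18.3 F [ 0.1 -0.  -0.1] M [-0.09  0.21  0.04] w 14.5
```

Emit:
carry_out --pt "0 0 0.3 0 0" --pt "0 0 1 0 0" --pt "0 0 2 0 0" --pt "0 0 3.2 0 0" --pt "0 0 4.5 0 0" --pt "0 0 5.8 0 0" --pt "0 0 7 0 0" --pt "0 0 8 0 0" --pt "0 0 8.6 0 0" --pt "0 0 9 0 0" --pt "0 0 9 0 0" --squeeze 35

```text
clock: 13.9
position: [0.5497, 0.1836, 0.2046]
ee_rot: [1.802, 2.488, 0.027]
force: [0.7, -0.3, -4.1]
width: 0.154
```

```bash
python3 st.py; python3 - <<'E'
from h import *
p,d=arm.get_image("side");cv2.imwrite("pics/s1.png",cv2.resize(p[120:300,60:300,::-1],(720,540)))
E
```

```text
13.9 q [-0.915, 0.484, 0.669, 1.872, -0.332, 0.849, 0.222] p [0.5497 0.1836 0.2046] r 0.58 az 0.322 toolz [ 0.066 -0.027 -0.997] tilt out deg 3.1 side -2.6 yawY 18.3 F [ 0.7 -0.3 -4.1] M [ 0.04  0.   -0.02] w 14.1
```

View pics/s1.png

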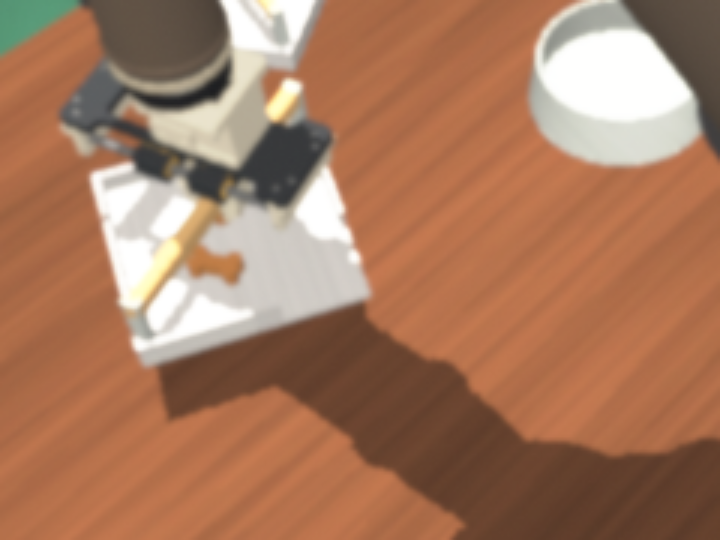

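The tray is lifted nearly level by its handle, and the one visible biscuit is still at (215,262) in the crop. Next I carry it to the bowl.

Emit:
carry_out --pt "0 -0.6 0 -0.01 0" --pt "-0.1 -1.8 0 -0.03 0" --pt "-0.2 -3.6 0 -0.06 0" --pt "-0.3 -5.9 0 -0.1 0" --pt "-0.4 -8.5 0 -0.14 0" --pt "-0.6 -11.2 0 -0.19 0" --pt "-0.7 -13.9 0 -0.24 0" --pt "-0.9 -16.6 0 -0.29 0" --pt "-1 -19.3 0 -0.34 0" --pt "-1.1 -22 0 -0.39 0" --pt "-1.2 -24.7 0 -0.44 0" --pt "-1.4 -27.4 0 -0.49 0" --pt "-1.5 -30.1 0 -0.54 0" --pt "-1.7 -32.8 0 -0.59 0" --pt "-1.8 -35.4 0 -0.63 0" --pt "-1.9 -37.7 0 -0.67 0" --pt "-2 -39.5 0 -0.7 0" --pt "-2.1 -40.8 0 -0.72 0" --pt "-2.1 -41.4 0 -0.73 0" --pt "-2.1 -41.4 0 -0.73 0"

```text
clock: 15.95
position: [0.5279, -0.2317, 0.2042]
ee_rot: [2.572, 1.678, -0.014]
force: [-0.4, 1.2, -4.2]
width: 0.151
```

```bash
python3 st.py; python3 - <<'E'
from h import *
K,D,R,t=cal("top")
p,d=arm.get_image("top");s=arm.observe()
Rt=cv2.Rodrigues(s["ee_rot"])[0];g=s["position"]+.047*Rt[:,2]
u=-Rt[:,1]; print("grasp",g,"trayx",u)
tip=g+.127*u+.063*Rt[:,2]; print("pred tip",tip)
uv=cv2.projectPoints(np.array([tip,[.478,-.2115,.055]]),cv2.Rodrigues(R)[0],t,K,D)[0].reshape(-1,2);print(uv)
cv2.imwrite("pics/t1.png",cv2.resize(p[80:240,240:440,::-1],(750,600)))
E
```

```text
15.95 q [-0.293, 0.531, 0.85, 1.888, -0.459, 0.877, 0.352] p [ 0.5279 -0.2317  0.2042] r 0.577 az -0.414 toolz [ 0.031 -0.064 -0.997] tilt out deg 3.1 side -2.7 yawY -23.7 F [-0.4  1.2 -4.2] M [ 0.19  0.04 -0.  ] w 13.9
grasp [ 0.52969008 -0.23347919  0.15722272] trayx [-0.91512791  0.3995819  -0.05362096]
pred tip [ 0.41540626 -0.18672827  0.08756958]
[[314.47508876 174.63266883]
 [322.58774343 151.59665544]]
```

View pics/t1.png

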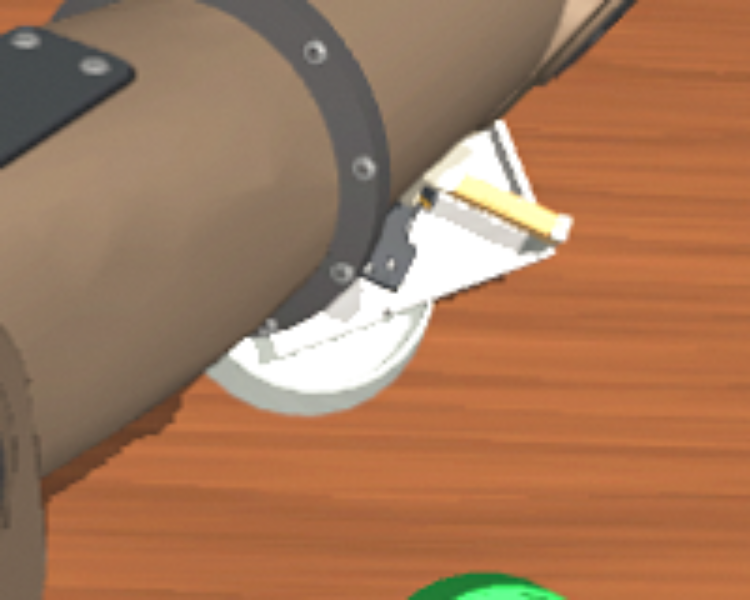

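Emit:
carry_out --pt "0 0 -0.5 0 0" --pt "0 0 -1.2 0 0" --pt "0 0 -1.9 0 0" --pt "0 0 -2.5 0 0" --pt "0 0 -2.9 0 0" --pt "0 0 -3.2 0 0" --pt "0 0 -3.4 0 0" --pt "0 0 -3.5 0 0" --pt "0 0 -3.5 0 0" --squeeze 4

```text
clock: 16.9
position: [0.5292, -0.231, 0.1698]
ee_rot: [2.569, 1.68, -0.012]
force: [3.2, -0.6, 3.2]
width: 0.157
```

```bash
python3 st.py
```

```text
16.9 q [-0.261, 0.573, 0.806, 1.918, -0.506, 0.808, 0.388] p [ 0.5292 -0.231   0.1698] r 0.577 az -0.412 toolz [ 0.033 -0.064 -0.997] tilt out deg 3.2 side -2.6 yawY -23.6 F [ 3.2 -0.6  3.2] M [-0.12 -0.61 -0.  ] w 14.4
```

Emit:
carry_out --pt "0 0 0.2 0 1.8" --pt "0 0 0.2 0 2.2" --pt "0 0 0.2 0 2.6" --pt "0 0 0.2 0 3.5" --pt "0 0 0.2 0 5" --pt "0 0 0.2 0 6" --pt "0 0 1 0 7" --pt "0 0 3 0 8" --pt "0 0 6 0 9" --pt "0 0 9 0 9" --pt "0 0 11 0 9" --pt "0 0 11 0 9"

```text
clock: 18.1
position: [0.5302, -0.232, 0.2831]
ee_rot: [2.567, 1.677, -0.007]
force: [-0.2, -0.5, -0.2]
width: 0.97
```

```bash
python3 st.py; python3 - <<'E'
from h import *
for n in("top","side"):
    p,d=arm.get_image(n); np.savez(f"{n}2.npz",p=p,d=d)
a=np.load("top2.npz")["p"][60:220,240:440,::-1];b=np.load("side2.npz")["p"][80:240,190:390,::-1]
cv2.imwrite("pics/r1.png",np.hstack([cv2.resize(x,(400,320)) for x in(a,b)]))
E
```

```text
18.1 q [-0.358, 0.445, 0.93, 1.797, -0.368, 1.029, 0.282] p [ 0.5302 -0.232   0.2831] r 0.579 az -0.413 toolz [ 0.038 -0.066 -0.997] tilt out deg 3.5 side -2.6 yawY -23.6 F [-0.2 -0.5 -0.2] M [ 0.08 -0.08 -0.03] w 89.1
```

View pics/r1.png

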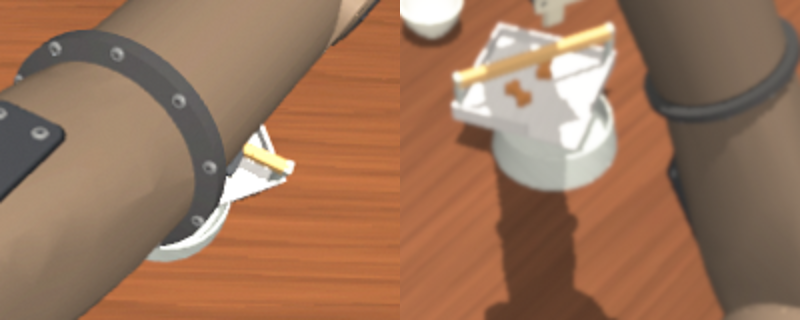

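The tray sits level on the bowl rim with the tip inside and both biscuits on it. The side panel shows the tip at (575,145), the rear corner at (503,25) and the biscuits at (518,93) and (545,68).

```bash
python3 - <<'E'
from h import *
S=np.load("side2.npz");e=[[218.5,118],[296,94]]
print("handle ends",plane("side",e,.120)," mid",plane("side",e,.120).mean(0))
print("rear corner z.081",plane("side",[[241.5,92.5]],.081),"tip z.057",plane("side",[[277,152]],.057),"left corner",plane("side",[[218.5,137.5]],.057))
c=cloud("side",S["d"]);
for u,v in((222,117),(290,96),(256,106),(241,93),(242,95),(245,110),(235,125),(265,140),(270,130)): print((u,v),c[v,u].round(3))
q=c[80:160,200:310].reshape(-1,3);h=q[(q[:,2]>.118)&(q[:,2]<.14)&(np.abs(q[:,0]-.53)<.12)];print(len(h),cv2.minAreaRect((h[:,:2]*1000).astype(np.float32)),np.median(h[:,2]))
E
```

```text
handle ends [[ 0.58570284 -0.13518799  0.12      ]
 [ 0.48775948 -0.34913726  0.12      ]]  mid [ 0.53673116 -0.24216262  0.12      ]
rear corner z.081 [[ 0.64062379 -0.28570353  0.081     ]] tip z.057 [[ 0.42149047 -0.18903511  0.057     ]] left corner [[ 0.58053812 -0.12365886  0.057     ]]
(222, 117) [ 0.574 -0.138  0.129]
(290, 96) [ 0.488 -0.322  0.13 ]
(256, 106) [ 0.532 -0.228  0.132]
(241, 93) [ 0.638 -0.281  0.084]
(242, 95) [ 0.636 -0.283  0.076]
(245, 110) [ 0.546 -0.199  0.129]
(235, 125) [ 0.577 -0.188  0.061]
(265, 140) [ 0.474 -0.2    0.06 ]
(270, 130) [ 0.49  -0.24   0.058]
538 ((530.1480102539062, -232.18141174316406), (241.60406494140625, 21.79459571838379), 66.2002944946289) 0.12840026017578354
```

Emit:
carry_out --pt "3.5 -1.5 0 0 7" --pt "7 -3 0 0 6" --pt "10.8 -4.5 0 0 6" --pt "10.8 -4.5 -4 0 6" --pt "10.8 -4.5 -8 0 6" --pt "10.8 -4.5 -11.5 0 6" --pt "10.8 -4.5 -13.5 0 6" --pt "10.8 -4.5 -14.5 0 6" --pt "10.8 -4.5 -15.3 0 6" --pt "10.8 -4.5 -15.3 0 6"

```text
clock: 19.2
position: [0.637, -0.2759, 0.1265]
ee_rot: [2.57, 1.68, -0.012]
force: [-1.1, -0.1, 0.4]
width: 0.654
```

```bash
python3 st.py
```

```text
19.2 q [-0.133, 0.786, 0.742, 1.64, -0.596, 0.896, 0.401] p [ 0.637  -0.2759  0.1265] r 0.694 az -0.409 toolz [ 0.033 -0.064 -0.997] tilt out deg 3.2 side -2.6 yawY -23.6 F [-1.1 -0.1  0.4] M [ 0.06  0.12 -0.07] w 60.1
```

Emit:
carry_out --pt "0 0 0.3 0 4" --pt "0 0 0.3 0 2" --pt "0 0 0.3 0 0" --pt "0 0 0.3 0 0" --pt "0 0 0.3 0 0" --pt "0 0 0.3 0 0" --pt "0 0 0.3 0 0" --pt "0 0 0.3 0 0" --pt "0 0 0.3 0 0" --pt "0 0 0.3 0 0" --squeeze 8

```text
clock: 20.2
position: [0.6371, -0.2761, 0.1297]
ee_rot: [2.569, 1.679, -0.011]
force: [1.4, -2.4, 0.6]
width: 0.163
```

```bash
python3 st.py
```

```text
20.2 q [-0.134, 0.783, 0.745, 1.638, -0.593, 0.901, 0.399] p [ 0.6371 -0.2761  0.1297] r 0.694 az -0.409 toolz [ 0.033 -0.064 -0.997] tilt out deg 3.2 side -2.6 yawY -23.6 F [ 1.4 -2.4  0.6] M [-0.37 -0.4   0.15] w 15.0
```

Emit:
carry_out --pt "0 0 0.3 0 0" --pt "0 0 0.8 0 0" --pt "0.1 0 1.3 0 0" --pt "0.4 -0.2 1.8 0 0" --pt "0.8 -0.4 2.2 0 0" --pt "1.3 -0.6 2.5 0 0" --pt "1.8 -0.8 2.8 0 0" --pt "2.2 -1 3 0 0" --pt "2.5 -1.1 3 0 0" --pt "2.5 -1.1 3 0 0" --squeeze 10

```text
clock: 21.2
position: [0.6627, -0.2874, 0.1596]
ee_rot: [2.568, 1.679, -0.011]
force: [1.1, -0.5, -2.2]
width: 0.153
```

```bash
python3 st.py; python3 - <<'E'
from h import *
p,d=arm.get_image("side");np.savez("side3.npz",p=p,d=d)
cv2.imwrite("pics/r2.png",cv2.resize(p[70:230,180:340,::-1],(500,500)))
E
```

```text
21.2 q [-0.121, 0.79, 0.764, 1.537, -0.573, 0.991, 0.368] p [ 0.6627 -0.2874  0.1596] r 0.722 az -0.409 toolz [ 0.034 -0.065 -0.997] tilt out deg 3.3 side -2.6 yawY -23.6 F [ 1.1 -0.5 -2.2] M [-0.12 -0.26 -0.01] w 14.0
```

View pics/r2.png

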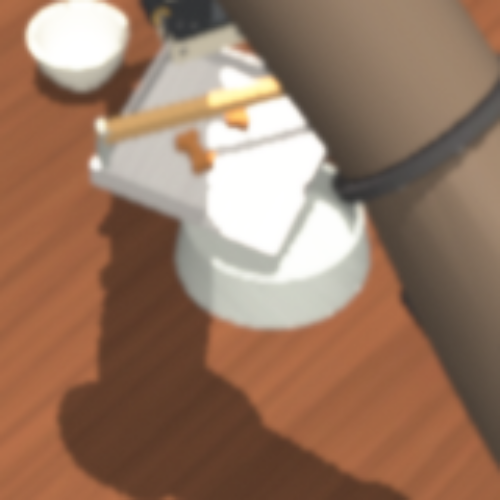

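The tray is pivoting on the rim at about 9°, with the tip at (270,268) inside the bowl and both biscuits still in place. I keep raising the rear corner.

Emit:
carry_out --pt "-0.15 0.05 0.6 0 0" --pt "-0.3 0.15 1.2 0 0" --pt "-0.5 0.2 1.8 0 0" --pt "-0.75 0.3 2.4 0 0" --pt "-1 0.4 3 0 0" --pt "-1.2 0.55 3.6 0 0" --pt "-1.5 0.7 4.2 0 0" --pt "-1.8 0.8 4.8 0 0" --pt "-2.1 0.9 5.4 0 0" --pt "-2.4 1.05 5.9 0 0" --pt "-2.8 1.2 6.4 0 0" --pt "-3.1 1.4 6.9 0 0" --pt "-3.1 1.4 6.9 0 0" --pt "-3.1 1.4 6.9 0 0"

```text
clock: 22.65
position: [0.6316, -0.2732, 0.2288]
ee_rot: [2.568, 1.679, -0.011]
force: [0.4, -1.7, -2.1]
width: 0.189
```

```bash
python3 st.py; python3 - <<'E'
from h import *
p,d=arm.get_image("side");np.savez("side4.npz",p=p,d=d)
q,_=arm.get_image("top")
cv2.imwrite("pics/r3.png",np.hstack([cv2.resize(p[70:230,180:340,::-1],(390,390)),cv2.resize(q[70:230,250:410,::-1],(390,390))]))
E
```

```text
22.65 q [-0.183, 0.675, 0.825, 1.573, -0.506, 1.062, 0.34] p [ 0.6316 -0.2732  0.2288] r 0.688 az -0.408 toolz [ 0.034 -0.065 -0.997] tilt out deg 3.3 side -2.6 yawY -23.6 F [ 0.4 -1.7 -2.1] M [-0.28 -0.18  0.09] w 17.3
```

View pics/r3.png

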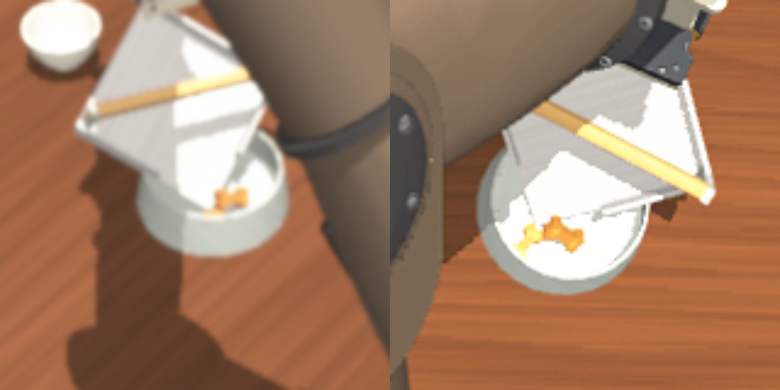

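Both biscuits have slid through the notch onto the bowl floor. In the top panel they are at (528,240) and (563,233), ahead of the tip at (540,220). I now lower the tray back along the same path.

Emit:
carry_out --pt "0.3 -0.2 -0.5 0 0" --pt "0.7 -0.35 -1 0 0" --pt "1.3 -0.6 -2.1 0 0" --pt "1.9 -0.85 -3.3 0 0" --pt "2.35 -1.1 -4.5 0 0" --pt "2.8 -1.25 -5.7 0 0" --pt "3.1 -1.4 -6.9 0 0" --pt "2.8 -1.3 -6.9 0 0" --pt "2.3 -1 -7.1 0 0" --pt "1.8 -0.8 -7.4 0 0" --pt "1.3 -0.6 -7.7 0 0" --pt "1 -0.5 -8.1 0 0" --pt "0.7 -0.4 -8.6 0 0" --pt "0.6 -0.3 -9.2 0 0" --pt "0.6 -0.3 -9.8 0 0" --pt "0.6 -0.3 -9.9 0 0" --pt "0.6 -0.3 -9.9 0 0"

```text
clock: 24.45
position: [0.6378, -0.2765, 0.1294]
ee_rot: [2.568, 1.679, -0.011]
force: [1.7, -0.6, 2.3]
width: 0.147
```

```bash
python3 st.py; python3 - <<'E'
from h import *
p,d=arm.get_image("side");np.savez("side5.npz",p=p,d=d)
c=cloud("side",d)
q=c[80:170,195:310].reshape(-1,3);h=q[(q[:,2]>.115)&(q[:,2]<.15)&(np.abs(q[:,0]-.53)<.09)&(np.abs(q[:,1]+.22)<.1)];print(len(h),cv2.minAreaRect((h[:,:2]*1000).astype(np.float32)),np.percentile(h[:,2],[5,50,95]))
f=q[(q[:,2]>.04)&(q[:,2]<.075)&(np.linalg.norm(q[:,:2]-[.5,-.22],axis=1)<.05)];A=np.c_[f[:,:2],np.ones(len(f))];k=np.linalg.lstsq(A,f[:,2],rcond=None)[0];print("floor slope deg",np.degrees(np.arctan(k[:2])),len(f))
E
```

```text
24.45 q [-0.134, 0.784, 0.745, 1.637, -0.594, 0.9, 0.399] p [ 0.6378 -0.2765  0.1294] r 0.695 az -0.409 toolz [ 0.034 -0.065 -0.997] tilt out deg 3.3 side -2.7 yawY -23.6 F [ 1.7 -0.6  2.3] M [-0.13 -0.43 -0.02] w 13.5
605 ((581.1024169921875, -211.7925567626953), (172.5487518310547, 88.08162689208984), 62.97977066040039) [0.11717359 0.12935725 0.1434441 ]
floor slope deg [-4.51198406  1.009095  ] 665
```

Emit:
carry_out --pt "0 0 0.1 0 2" --pt "0 0 0.2 0 3" --pt "0 0 0.3 0 4" --pt "0 0 0.3 0 5" --pt "0 0 0.3 0 6" --pt "0 0 0.3 0 6" --pt "0 0 2 0 6" --pt "0 0 5 0 7" --pt "0 0 9 0 8" --pt "0 0 13 0 9" --pt "0 0 15.4 0 9" --pt "0 0 15.4 0 9"

```text
clock: 25.7
position: [0.6388, -0.2781, 0.2893]
ee_rot: [2.564, 1.675, -0.005]
force: [-0.5, -0.5, 0.2]
width: 0.973
```

```bash
python3 st.py; python3 - <<'E'
from h import *
p,d=arm.get_image("side");c=cloud("side",d)
q=c[80:160,200:310].reshape(-1,3);h=q[(q[:,2]>.118)&(q[:,2]<.14)&(np.abs(q[:,0]-.53)<.12)];print(len(h),cv2.minAreaRect((h[:,:2]*1000).astype(np.float32)),np.median(h[:,2]))
cv2.imwrite("pics/r4.png",cv2.resize(p[70:230,180:340,::-1],(500,500)))
E
```

```text
25.7 q [-0.189, 0.637, 0.861, 1.482, -0.469, 1.175, 0.309] p [ 0.6388 -0.2781  0.2893] r 0.697 az -0.411 toolz [ 0.041 -0.068 -0.997] tilt out deg 3.7 side -2.7 yawY -23.6 F [-0.5 -0.5  0.2] M [ 0.05 -0.04 -0.08] w 89.3
482 ((537.3203125, -212.28054809570312), (213.342529296875, 20.213909149169922), 63.0294075012207) 0.12832213276664728
```

View pics/r4.png

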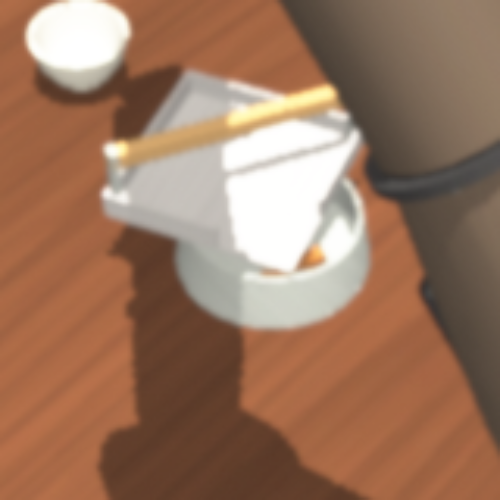

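The tray is level on the rim and empty. Biscuit colour shows inside the bowl at (315,255) and (270,270). I regrip the handle.

Emit:
carry_out --pt "-4 2 0 0 9" --pt "-8 4 0 -0.06 9" --pt "-11 5.6 0 -0.06 9" --pt "-11 5.6 -4 -0.06 9" --pt "-11 5.6 -8 -0.06 9" --pt "-11 5.6 -10.5 -0.06 8" --pt "-11 5.6 -12.1 -0.06 5" --pt "-11 5.6 -12.1 -0.06 3" --pt "-11 5.6 -12.1 -0.06 0" --pt "-11 5.6 -12.1 -0.06 0" --pt "-11 5.6 -12.1 -0.06 0" --pt "-11 5.6 -12.1 -0.06 0" --pt "-11 5.6 -12.1 -0.06 0" --pt "-11 5.6 -12.1 -0.06 0" --pt "-11 5.6 -12.1 -0.06 0" --pt "-11 5.6 -12.1 -0.06 0" --pt "-11 5.6 -12.1 -0.06 0" --pt "-11 5.6 -12.1 -0.06 0" --squeeze 15

```text
clock: 27.55
position: [0.5285, -0.2215, 0.166]
ee_rot: [2.614, 1.599, -0.01]
force: [1.4, -0.7, 4.0]
width: 0.159
```

```bash
python3 st.py
```

```text
27.55 q [-0.294, 0.579, 0.827, 1.935, -0.524, 0.797, 0.331] p [ 0.5285 -0.2215  0.166 ] r 0.573 az -0.397 toolz [ 0.034 -0.069 -0.997] tilt out deg 3.4 side -2.9 yawY -27.0 F [ 1.4 -0.7  4. ] M [ 0.06 -0.08  0.05] w 14.6
```

Emit:
carry_out --pt "0 0 0.4 0 0" --pt "0 0 1.2 0 0" --pt "0 0 2.4 0 0" --pt "0 0 4 0 0" --pt "0 0 5.5 0 0" --pt "0 1 6.5 0.03 0" --pt "0.2 3 7 0.08 0" --pt "0.4 6 7 0.15 0" --pt "0.6 10 7 0.22 0" --pt "0.8 14 7 0.29 0" --pt "1 18 7 0.36 0" --pt "1.2 22 7 0.43 0" --pt "1.4 26 7 0.5 0" --pt "1.6 30 7 0.57 0" --pt "1.8 34 7 0.64 0" --pt "2 37 7 0.7 0" --pt "2 38.5 7 0.73 0" --pt "2 39 7 0.73 0" --pt "2 39 7 0.73 0" --squeeze 30

```text
clock: 29.45
position: [0.5485, 0.1679, 0.2361]
ee_rot: [1.874, 2.428, 0.032]
force: [-0.3, -1.4, -3.5]
width: 0.153
```

```bash
python3 st.py; python3 - <<'E'
from h import *
p,d=arm.get_image("top");np.savez("top6.npz",p=p,d=d);
c=cloud("top",d)[100:205,270:375].reshape(-1,3); r=c[(c[:,2]>.048)&(c[:,2]<.065)]; print("rim",cv2.minEnclosingCircle(r[:,:2].astype(np.float32)))
cv2.imwrite("pics/t6.png",cv2.resize(p[40:240,90:390,::-1],(750,500)))
E
```

```text
29.45 q [-0.942, 0.442, 0.728, 1.859, -0.309, 0.903, 0.171] p [0.5485 0.1679 0.2361] r 0.574 az 0.297 toolz [ 0.072 -0.029 -0.997] tilt out deg 3.4 side -2.8 yawY 14.7 F [-0.3 -1.4 -3.5] M [ 0.   -0.01  0.04] w 14.0
rim ((0.4791252613067627, -0.2136305570602417), 0.08142749220132828)
```

View pics/t6.png

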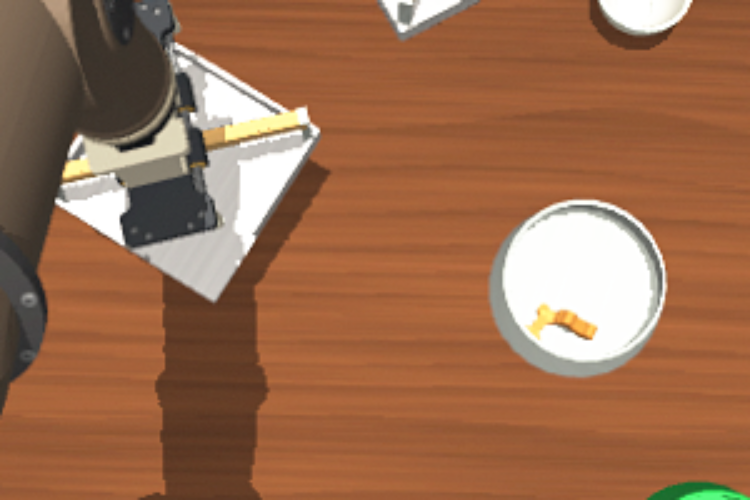

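Both biscuits lie in the bowl, at (542,320) and (575,323). The bowl's rim centre is within about 1 mm of where it started, and the tray is empty. Now I set the tray down.

Emit:
carry_out --pt "0 0 -1 0 0" --pt "0 0 -3 0 0" --pt "0 0 -5 0 0" --pt "0 0 -7 0 0" --pt "0 0 -9 0 0" --pt "0 0 -10.3 0 0" --pt "0 0 -11 0 0" --pt "0 0 -11.5 0 0" --pt "0 0 -12 0 0" --pt "0 0 -12.3 0 0" --pt "0 0 -12.3 0 0" --squeeze 8

```text
clock: 30.6
position: [0.5489, 0.167, 0.1133]
ee_rot: [1.875, 2.426, 0.032]
force: [0.7, -0.4, -1.8]
width: 0.158
```

```bash
python3 st.py
```

```text
30.6 q [-0.833, 0.6, 0.595, 1.964, -0.457, 0.651, 0.285] p [0.5489 0.167  0.1133] r 0.574 az 0.295 toolz [ 0.072 -0.029 -0.997] tilt out deg 3.5 side -2.8 yawY 14.7 F [ 0.7 -0.4 -1.8] M [-0.01  0.07  0.06] w 14.5
```

Partly supported; a few more mm down, then release and retreat.

Emit:
carry_out --pt "0 0 -0.2 0 0" --pt "0 0 -0.3 0 0" --pt "0 0 -0.4 0 0" --pt "0 0 -0.4 0 1.6" --pt "0 0 -0.4 0 1.9" --pt "0 0 -0.3 0 2.3" --pt "0 0 -0.3 0 3.5" --pt "0 0 -0.3 0 5" --pt "0 0 -0.3 0 6.5" --pt "0 0 0.5 0 8" --pt "0 0 3 0 9" --pt "0 0 7 0 9" --pt "0 0 12 0 9" --pt "0 0 17 0 9" --pt "0 0 20 0 9" --pt "0 -5 20 0 9" --pt "0 -10 20 0 9" --pt "0 -15 20 0 9" --pt "0 -17 20 0 9" --pt "0 -17 20 0 9"

```text
clock: 32.6
position: [0.5484, -0.0076, 0.3144]
ee_rot: [1.883, 2.418, 0.032]
force: [0.3, 0.4, 0.1]
width: 0.983
```

```bash
python3 st.py; python3 - <<'E'
from h import *
p,d=arm.get_image("top");q,e=arm.get_image("side");c=cloud("top",d)
b=c[100:205,270:375].reshape(-1,3); r=b[(b[:,2]>.048)&(b[:,2]<.065)]; print("rim",cv2.minEnclosingCircle(r[:,:2].astype(np.float32)))
s=cloud("side",e).reshape(-1,3)
for pc in(c.reshape(-1,3),s):
    h=pc[(pc[:,2]>.06)&(pc[:,2]<.09)&(np.abs(pc[:,0]-.55)<.08)&(np.abs(pc[:,1]-.17)<.13)]
    A=np.c_[h[:,:2],np.ones(len(h))];k=np.linalg.lstsq(A,h[:,2],rcond=None)[0]; print("handle",len(h),np.percentile(h[:,2],[5,50,95]),np.degrees(np.arctan(k[:2])))
    f=pc[(pc[:,2]>-.02)&(pc[:,2]<.03)&(np.linalg.norm(pc[:,:2]-[.5,.155],axis=1)<.03)];A=np.c_[f[:,:2],np.ones(len(f))];k=np.linalg.lstsq(A,f[:,2],rcond=None)[0];print("floor z",np.median(f[:,2]),"slope deg",np.degrees(np.arctan(k[:2])))
cv2.imwrite("pics/fin.png",np.hstack([cv2.resize(x[:,:,::-1],(400,300)) for x in(p,q)]))
E
```

```text
32.6 q [-0.736, 0.308, 0.826, 1.829, -0.232, 1.036, 0.418] p [ 0.5484 -0.0076  0.3144] r 0.548 az -0.014 toolz [ 0.073 -0.03  -0.997] tilt out deg 4.2 side -1.7 yawY 14.3 F [0.3 0.4 0.1] M [ 0.09 -0.06 -0.  ] w 90.2
rim ((0.4790782630443573, -0.21352389454841614), 0.08171799033880234)
handle 8 [0.07097625 0.07370388 0.07656263] [-38.58005291 -13.55814999]
floor z nan slope deg [0. 0.]
handle 688 [0.06184777 0.07375354 0.07775301] [25.53978431  7.14607674]
floor z 0.004311265605221548 slope deg [-0.05767509 -0.04895782]
  return _methods._mean(a, axis=axis, dtype=dtype,
  ret = ret.dtype.type(ret / rcount)
```

View pics/fin.png

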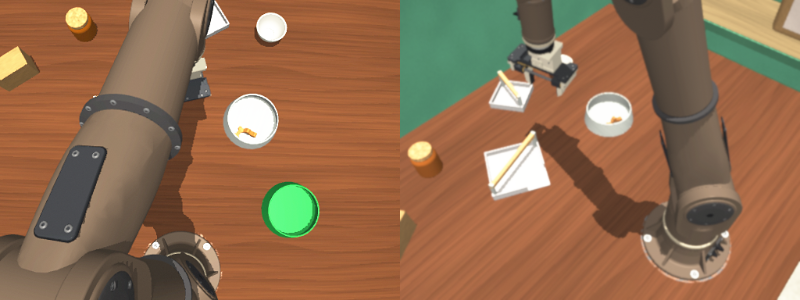

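The final views show the tray flat and empty on the counter (floor slope under 0.1°), both biscuits in the steel bowl, and the gripper clear of everything. I hand the job in.

```bash
python3 -c "
from cell import arm
print(arm.sign_off())"
```

```text
the job is handed in; nothing more can be done
None
```

Both biscuits are in the steel bowl, and the empty tray is flat on the counter and released. I handed the job in at about 33 s of the 64 s allowed.

**How it was done:** The moves cannot command a tilt, so I could not tip the tray in the air by the handle.
- I carried the tray by its handle and rested it on the bowl's rim with the notch inside the bowl.
- I then regripped it at the rear corner and raised that corner to about 30°. Both biscuits slid out through the notch.
- I lowered the tray back onto the rim, took it by the handle again and set it down near where it started.

**Last checks:**
- **Biscuits:** both are visible in the bowl in the top view.
- **Bowl:** its rim centre was (0.479, -0.213) before and (0.479, -0.214) after, so it moved by about 1 mm or less.
- **Tray:** in the side view, its floor stands at 4.3 mm with under 0.1° of slope.
- **Robot:** the gripper is open and clear of everything.

**What failed or disagreed:**
- In the last top view the arm hid the tray, so the flatness check rests on the side view alone.
- The side view's handle-tilt fit gave meaningless numbers.
- An early test of the tilt limits left the tool 3–4° off vertical for the rest of the job, with no effect I could see.

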